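# Pin a sign arm into its bracket

### The job

Slide the pale aluminium sign arm along the slideway of the blue bracket until it has clicked past the orange spring catch and its hole lines up with the hole in the bracket. Then take the red-knobbed pin from its wooden stand and push it down through bracket and arm until its collar sits flat on the bracket, and let go. Leave the tape roll and the spring clamp where they lie.

Things in the scene. Friction and masses are not known exactly. Their poses are not given: they have to be found in the camera images.
- bracket: Blue bracket fixed to the table, x -190 to +40 mm, 64 mm wide. Origin on the table top below its pin hole; +x is the way the arm slides in, z up. The bed is 22 mm high; two dark rails on it (inner faces at y = +-17 mm, tops 34.5 mm above the table) form a slideway, open above and at the -x end. An end stop lets the arm run 10 mm past the lined-up place, so it does not line up the holes.
- bracket_hole (a point): Centre of the mouth of the bracket's vertical 12.5 mm hole, on top of the upper ear, 42.5 mm above the table (axes as the bracket's). The ear is a plate 8 mm thick over x = -20 to +40 mm of the bracket; four bolt heads on it are 3.5 mm high. The hole goes on through the bed below, and the arm's head lies between ear and bed.
- catch (a joint): Orange sprung finger in the +y rail, 34 mm above the table at most, pivot at bracket x = -61 mm, tip at -32 mm. 0 rad: leaning into the slideway (rest). The arm's head pushes it out to about 0.12 rad (some 5 N along the slideway); it snaps back behind the head when the arm's hole is still about 10 mm short of the bracket's, and then blocks the arm's return.
- bar_hole (a point): Centre of the vertical 12.5 mm hole in the loose aluminium sign arm (0.22 kg), on its top face 32 mm above the table. x axis along the arm to its front, z up. Head round the hole: 40 x 32 x 10 mm; behind it a neck 18 mm wide, 10 mm thick, to 96 mm behind the hole. At the start the arm lies in the slideway, its hole 75 to 105 mm short of the bracket's, free to slide.
- bar_lug (a point): Centre of the arm's upright lug, a plate 36 mm long (along the arm), 14 mm thick and 46 mm high on the neck, 64 mm behind the hole; centre 55 mm and top 78 mm above the table. Grasp it across its thickness from above to slide the arm. Axes as bar_hole's.
- stand: Fixed wooden stand, 48 x 48 mm and 42 mm high, with a 14 mm hole in which the pin stands. Origin at the centre of its underside.
- pin_knob (a point): Centre of the grip of the loose pin (60 g): a red ribbed knob, 16 mm diameter, 32 mm high, vertical at the start with its centre 20 mm above the underside of the collar. z axis along the pin, from tip to knob.
- pin_collar (a point): Centre of the underside of the pin's steel collar (22 mm diameter, 4 mm thick, directly below the knob). The 10 mm steel shank runs 36 mm down from here. At the start the collar rests on the stand, 42 mm above the table.
- pin_tip (a point): Tip of the pin's shank, 36 mm below the collar's underside. The last 10 mm taper from 10 mm to 3.6 mm diameter, so the tip finds the arm's hole and nudges the arm into line if it is within about 3 mm.
- tape: Roll of black tape lying flat, 64 mm diameter, 18 mm high; leave alone. Origin at the centre of its underside.
- clamp: Blue spring clamp lying flat, 53 x 101 x 17 mm; leave alone. Origin at the centre of the underside.

How it is judged:
On the way:
1. the arm has been slid past the sprung catch and the catch has snapped back in behind its head (x of bar_hole in the frame of bracket above -0.014 m and z of bar_hole in the frame of bracket below 0.035 m and value of joint catch below 0.06 rad), for 0.1 s.
At the end, for the whole second after the job is handed in: The arm lies in the slideway past the catch (catch snapped in, below 0.06 rad) with its hole within 4 mm of the bracket's; the pin stands upright (within 0.12 rad) through ear, arm and bed with its collar down on the ear (collar underside within 3 mm of the hole mouth's centre); both are at rest (value of joint catch below 0.06 rad and horizontal distance between bar_hole and bracket_hole below 0.004 m and z of bar_hole in the frame of bracket below 0.035 m and distance between pin_collar and bracket_hole below 0.003 m and angle between the z axis of pin_tip and the z axis of bracket, either way round below 0.12 rad and z of pin_tip in the frame of bracket below 0.01 m and linear speed of each of pin, sign_arm below 0.02 m/s); the robot touches nothing.
It fails at once if tape roll or spring clamp moved by more than 30 mm (distance of any of tape, clamp from where it was at the start of the episode above 0.03 m).
It also fails if it takes over 45 s, if anything falls off the work surface, if the arm or the gripper's body presses on something with over 40 N, if the wrist force passes 120 N, or if a joint passes its speed limit or range.

### The arm

A 6-joint arm with a two-finger parallel gripper is mounted at the origin on a cart in front of the work surface, level with it; the furniture and walls round the work are solid. World frame = base frame: x ahead of the robot, y to its left, z up, the work surface at z = 0. Lengths are in m, angles in rad, forces in N, time in s.
With the tool pointing down it reaches from about 0.35 to 0.85 m from the base axis. Payload 8.1 kg.
Tool frame: the origin (TCP) lies midway between the tips of the shut fingers; the grasp point (between the pads) lies 19 mm behind it (robot.tcp_to_grasp is the distance from the TCP to the grasp point, in m); z points along the fingers, y is the direction in which the jaws open and shut (so a half turn about z gives the same grasp; the last joint's range is limited). The gripper opens to 93 mm and grips with 3 to 60 N. Pads are 15 mm wide; open, the fingers measure 128 mm over their backs; the gripper's body (75 mm by 188 mm) begins 65 mm behind the grasp point.
Start: joints at [-1.317, 0.13, 1.488, -0, 1.523, -0.085], TCP at [0.199, -0.566, 0.219] pointing down, gripper open.
Joint ranges: [-2.96, 2.96], [-0.89, 2.26], [0.02, 2.5], [-1.34, 4.48], [0, 2.73], [-2.66, 2.66]. Speed limits (rad/s): [2.39, 2.39, 2.79, 3.14, 3.14, 3.14].

### API

Orientations are given as a rotation vector (axis times angle).
In Python, from plant import robot gives the robot as it stands.
- The arm moves only by the tool send_rows, never from a script. Its argument "series" is a list of rows, each an object of numbers: "wx", "wy", "wz": the turn, a rotation vector about the world's x, y, z in rad; "dx", "dy", "dz": the shift along the world's x, y, z in cm; "fingers": the closure in counts, from 0 (fully open) to 255 (shut). In form: [{"wx": .., "wy": .., "wz": .., "dx": .., "dy": .., "dz": .., "fingers": ..}, ...]. A call has 1 to 20 rows; each row shifts and turns the pose as measured when the row begins; what a row does not reach is not made up. A row lasts 1/12 s, in which the tool goes at most 41.7 mm and 7.16 degrees, less where a joint would pass 70% of its speed; a pose out of reach is approached as far as the arm can. A call is refused whole if a number of a shift passes 4.17 or a number of a turn 0.125, either way. A call with a gripper value outside its range is refused whole. The fingers move at their own pace and stop on an object; "newtons" is the grip in N (left out, the last holds). Time passes only in rows, so rows that do not move let the fingers close. It gives the time, the measured TCP pose, the force and the opening at its end, in the units of the state.
- robot.read_state(): the state, without advancing time (a new reading comes with each control period).
- robot.read_camera(name): name is "scene" or "top" or "wrist"; returns the picture (420x560x3 uint8, red, green, blue); there is no depth.
- robot.camera_info(name): a dict with "intrinsics" (3x3 intrinsics, pixels), "k1" (the pictures are not rectified: a ray, as slopes to the right and down, at radius r is drawn at 1 + k1 r^2 times it, then the intrinsics apply), "extrinsics" (4x4, takes a point from world to camera coordinates); the wrist camera has in their place "tool_from_camera" (4x4, takes a point from camera to tool coordinates, whose origin is the TCP and whose axes are the flange's). Camera axes: x right, y up, looking along -z (the intrinsics and any distortion apply to the point x, -y, -z); pixel columns grow to the right and rows downward; lengths in m; the calibration is good to about 2 mm. A picture is of the moment at which its call begins: read the wrist's pose just before it. camera_info takes no time and is no camera call.
- robot.close_job(): hands the job in, once; it reports no verdict.
The state is a dict: "t": time; "q": joint angles; "dq": joint speeds; "joint_torque": joint torques, N m; "tool_pos": TCP position; "orientation": TCP orientation; "force": force on the tool from outside, world axes, zero at the start; "wrist_torque": the same for the moment, N m; "opening": finger opening in m.
Only numpy, scipy, OpenCV 4.12 (cv2) and the standard library are available. Lean on these libraries where they do the work, as an engineer would, in place of code of your own. Each camera call takes 0.05 s, during which the arm holds its last target.

## Working session

There is one attempt and no reset: what is moved stays moved. The work goes in short steps, Python scripts to look and compute and a tool call to move; the robot and the scene stay as the last step left them, time stands still between calls to the robot, and variables do not carry over. Pictures are saved under pics/ and viewed, and the job is handed in when it is done.

Besides the shell and the picture viewer there is one more tool, called after "Call:" in YAML: its name, and indented under it one key for each argument. send_rows: Moves the arm, as the interface text tells. Its arguments: {"type":"object","properties":{"series":{"type":"array","items":{"type":"object","properties":{"wx":{"type":"number"},"wy":{"type":"number"},"wz":{"type":"number"},"dx":{"type":"number"},"dy":{"type":"number"},"dz":{"type":"number"},"fingers":{"type":"number"}}}},"newtons":{"type":"number"}},"required":["series"]}

```bash
mkdir -p pics; ls
python3 - <<'E'
from plant import robot
import cv2
print(robot.read_state())
for n in("scene","top","wrist"):
    print(n,robot.camera_info(n))
    cv2.imwrite(f"pics/{n}0.png",robot.read_camera(n)[:,:,::-1])
E
```

```text
pics
{'t': 0.0, 'q': array([-1.31736881e+00,  1.31175162e-01,  1.48926784e+00,  2.55601927e-06,
        1.52298827e+00, -8.53946872e-02]), 'dq': array([-0.00015548, -0.00088258, -0.00038275, -0.00100816,  0.00058667,
        0.00026543]), 'joint_torque': array([ 9.41469102e-05, -5.59846866e+01, -4.91758025e+01,  7.68182008e-02,
        3.51621467e-02, -2.10824537e-04]), 'tool_pos': array([ 0.19930892, -0.56533113,  0.21758537]), 'orientation': array([-3.09481223e+00, -5.29369395e-01,  2.38226975e-04]), 'force': array([-0.39570869,  0.02342295,  0.53909755]), 'wrist_torque': array([-0.00883795,  0.05194601, -0.04948312]), 'opening': 0.09281446917624626}
scene {'intrinsics': array([[543.97746811,   0.        , 278.15427951],
       [  0.        , 543.97746811, 203.13100789],
       [  0.        ,   0.        ,   1.        ]]), 'k1': -0.19307868825114613, 'extrinsics': array([[-0.66983461, -0.74235296, -0.01528647,  0.3043728 ],
       [ 0.50307908, -0.4688842 ,  0.72598833, -0.34784967],
       [-0.54610717,  0.4786018 ,  0.68753711, -1.03627732],
       [ 0.        ,  0.        ,  0. 
[... 350 characters left out ...]
49747492],
       [-0.10219056, -0.00382231,  0.9947575 , -0.94133121],
       [ 0.        ,  0.        ,  0.        ,  1.        ]])}
wrist {'intrinsics': array([[328.07602365,   0.        , 278.49472068],
       [  0.        , 328.07602365, 204.31300062],
       [  0.        ,   0.        ,   1.        ]]), 'k1': -0.07055151278553627, 'tool_from_camera': array([[-1.13892804e-04,  9.71110230e-01,  2.38631322e-01,
         6.62536449e-02],
       [ 9.99999977e-01,  6.72664879e-05,  2.03534163e-04,
        -2.74580942e-04],
       [ 1.81602217e-04,  2.38631339e-01, -9.71110216e-01,
        -1.67230975e-01],
       [ 0.00000000e+00,  0.00000000e+00,  0.00000000e+00,
         1.00000000e+00]])}
```

View pics/top0.png

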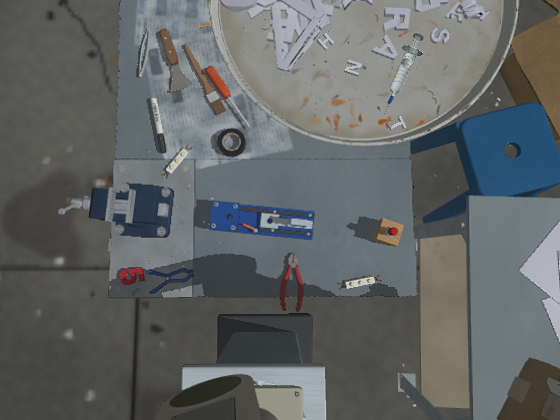

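View pics/scene0.png

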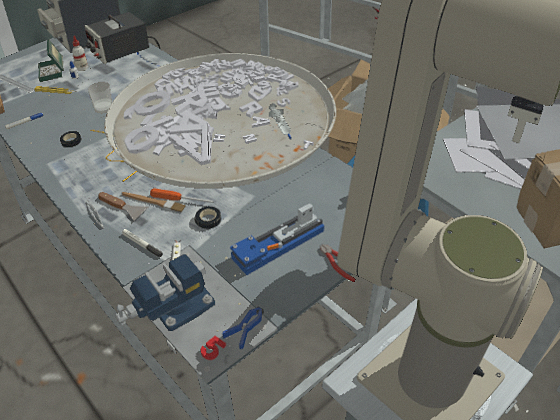

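View pics/wrist0.png

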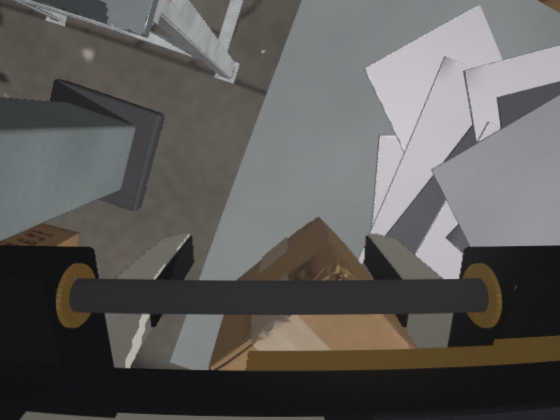

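The top view shows the bracket at about (262,220), with its ear on the left, the arm and lug at about (285,220), the stand and red knob at (390,231), the tape at (231,142) and the blue clamp at (170,278). Next I'll zoom in and measure.

```bash
cat > h.py <<'E'
import numpy as np, cv2
from scipy.spatial.transform import Rotation as R
from plant import robot
def ray(name,px,state=None):
    c=robot.camera_info(name)
    p=cv2.undistortPoints(np.array([[px]],float),c["intrinsics"],np.array([c["k1"],0,0,0]))[0,0]
    d=np.array([p[0],-p[1],-1.])
    if name=="wrist":
        T=np.eye(4);T[:3,:3]=R.from_rotvec(state["orientation"]).as_matrix();T[:3,3]=state["tool_pos"]
        T=T@c["tool_from_camera"]
    else: T=np.linalg.inv(c["extrinsics"])
    return T[:3,3],T[:3,:3]@d
def onz(name,px,z,state=None):
    o,d=ray(name,px,state); return o+d*(z-o[2])/d[2]
def proj(name,P,state=None):
    c=robot.camera_info(name)
    if name=="wrist":
        T=np.eye(4);T[:3,:3]=R.from_rotvec(state["orientation"]).as_matrix();T[:3,3]=state["tool_pos"]
        E=np.linalg.inv(T@c["tool_from_camera"])
    else: E=c["extrinsics"]
    q=E[:3,:3]@P+E[:3,3]; x,y=q[0]/-q[2],-q[1]/-q[2]
    s=1+c["k1"]*(x*x+y*y); K=c["intrinsics"]
    return K[0,0]*x*s+K[0,2],K[1,1]*y*s+K[1,2]
def crop(src,dst,x0,y0,x1,y1,k):
    im=cv2.imread(src)[y0:y1,x0:x1]; cv2.imwrite(dst,cv2.resize(im,None,fx=k,fy=k,interpolation=cv2.INTER_CUBIC))
E
python3 - <<'E'
from h import *
crop("pics/top0.png","pics/topc.png",195,185,335,255,5)
crop("pics/top0.png","pics/topd.png",340,190,440,260,5)
im=cv2.imread("pics/top0.png");hsv=cv2.cvtColor(im,cv2.COLOR_BGR2HSV)
# stand: wood ; knob: red
roi=np.zeros(im.shape[:2],bool);roi[200:260,350:430]=1
red=roi&((hsv[...,0]<6)|(hsv[...,0]>174))&(hsv[...,1]>150)&(hsv[...,2]>60)
ys,xs=np.nonzero(red);print("red",xs.min(),xs.max(),ys.min(),ys.max(),xs.mean(),ys.mean(),len(xs))
print("knob z78", onz("top",(xs.mean(),ys.mean()),.078), "z.062",onz("top",(xs.mean(),ys.mean()),.062))
wood=roi&(hsv[...,0]>7)&(hsv[...,0]<20)&(hsv[...,1]>90)
c=max(cv2.findContours(((wood|red)*255).astype('uint8'),cv2.RETR_EXTERNAL,cv2.CHAIN_APPROX_NONE)[0],key=cv2.contourArea)
print("wood",cv2.minAreaRect(c))
roi[:]=0;roi[185:255,195:335]=1
blue=roi&(hsv[...,0]>100)&(hsv[...,0]<125)&(hsv[...,1]>150)
m=cv2.morphologyEx((blue*255).astype('uint8'),cv2.MORPH_CLOSE,np.ones((9,9)))
c=max(cv2.findContours(m,cv2.RETR_EXTERNAL,cv2.CHAIN_APPROX_NONE)[0],key=cv2.contourArea)
r=cv2.minAreaRect(c);print("blue",r);
for p in cv2.boxPoints(r):print(p,onz("top",p,.03))
E
```

```text
red 388 397 227 234 392.7457627118644 230.88135593220338 59
knob z78 [ 0.44744168 -0.29756937  0.078     ] z.062 [ 0.44830143 -0.30173674  0.062     ]
wood ((388.1000061035156, 231.70001220703125), (24.66576385498047, 22.135942459106445), 18.434947967529297)
blue ((261.6000061035156, 219.8000030517578), (102.17236328125, 28.474262237548828), 6.009005546569824)
[209.30411 228.61096] [0.4556641  0.09896578 0.03      ]
[212.28494 200.29315] [0.51945076 0.09324941 0.03      ]
[313.8959  210.98904] [ 0.49483773 -0.13525767  0.03      ]
[310.91507 239.30685] [ 0.43138981 -0.1279852   0.03      ]
```

View pics/topc.png

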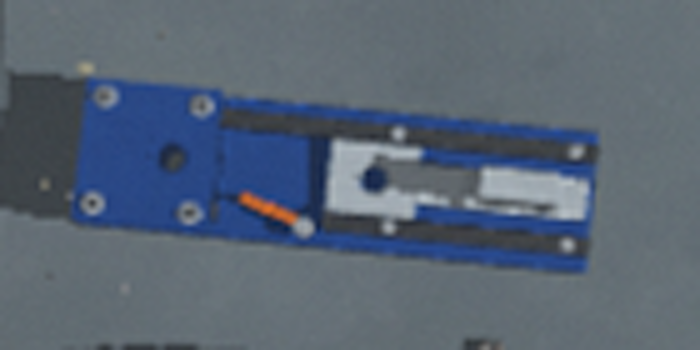

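View pics/topd.png

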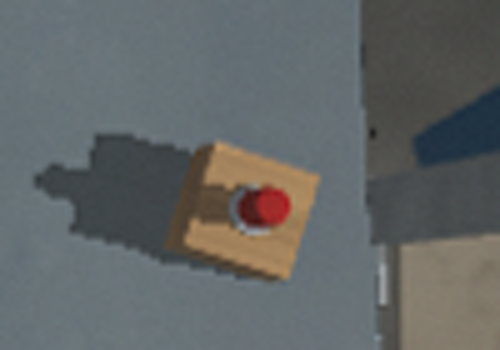

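The crop shows the bracket hole at (173,157), the arm hole at (375,179), the lug top spanning about (482..590,195) and the orange catch leaning in on the -x world side.

Run:
```python
from h import *
def f(c,z,o=(195,185)): return onz("top",(o[0]+(c[0]+.5)/5-.5,o[1]+(c[1]+.5)/5-.5),z)
H=f((173,157),.0425);A=f((375,179),.032)
print("H",H,"A",A)
u=(H-A)[:2];print("dist",np.linalg.norm(u),"yaw",np.arctan2(u[1],u[0]))
for a,b,z in (((105,97),(202,106),.046),((92,203),(189,212),.046),((399,133),(577,152),.036),((389,228),(568,245),.036),((82,79),(219,93),.0425)):
    P,Q=f(a,z),f(b,z);v=(P-Q)[:2];print(P,Q,np.linalg.norm(v),np.arctan2(v[1],v[0]))
bolts=np.mean([f(p,.046) for p in((105,97),(202,106),(92,203),(189,212))],0);print("bolts",bolts)
# lug top
for p in((483,168),(590,178),(480,198),(586,220)):print("lug",f(p,.078))
# knob top, stand corners
K=f((268,206),.078,(340,190));print("knobtop",K)
S=[f(p,.042,(340,190)) for p in((216,141),(321,177),(288,282),(184,246))]
print(S,np.mean(S,0))
v=S[1]-S[0];print(np.linalg.norm(v),np.arctan2(v[1],v[0]))
```

```text
H [0.48276698 0.05332548 0.0425    ] A [ 0.47365612 -0.03586025  0.032     ]
dist 0.08964988114503056 yaw 1.4689933927015022
[0.50915727 0.08323486 0.046     ] [0.50507673 0.04032256 0.046     ] 0.04310587057995309 1.4759911604552132
[0.46220231 0.08829498 0.046     ] [0.45814665 0.0456048  0.046     ] 0.042882394022766335 1.4760783599254792
[ 0.49391885 -0.04666292  0.036     ] [ 0.48526357 -0.12602636  0.036     ] 0.07983400682254387 1.4621668327892436
[ 0.45149432 -0.04220779  0.036     ] [ 0.44382805 -0.1216625   0.036     ] 0.07982369975820751 1.4746081228344052
[0.51763748 0.09408387 0.0425    ] [0.51127143 0.03320249 0.0425    ] 0.061213300625285856 1.4666102120524542
bolts [0.48364574 0.0643643  0.046     ]
lug [ 0.474661   -0.08306807  0.078     ]
lug [ 0.47031669 -0.12857567  0.078     ]
lug [ 0.4618607  -0.08173651  0.078     ]
lug [ 0.45243229 -0.12670609  0.078     ]
knobtop [ 0.4476133  -0.29852784  0.078     ]
[array([ 0.47825688, -0.28599783,  0.042     ]), array([ 0.46230584, -0.33145664,  0.042     ]), array([ 0.4162739, -0.3156317,  0.042    ]), array([ 0.43200423, -0.27077967,  0.042     ])] [ 0.44721021 -0.30096646  0.042     ]
0.04817612480667297 -1.9082637227605859
```

Call:
send_rows:
  series:
    - {"dx": 1.9,"dy": 3.4,"wz": 0.113,"fingers": 0}
    - {"dx": 1.9,"dy": 3.4,"wz": 0.113}
    - {"dx": 1.9,"dy": 3.4,"wz": 0.113}
    - {"dx": 1.9,"dy": 3.4,"wz": 0.113}
    - {"dx": 1.9,"dy": 3.4,"wz": 0.113}
    - {"dx": 1.9,"dy": 3.4,"wz": 0.113}
    - {"dx": 1.9,"dy": 3.4,"wz": 0.113}
    - {"dx": 1.9,"dy": 3.4,"wz": 0.113}
    - {"dx": 1.9,"dy": 3.4,"wz": 0.113}
    - {"dx": 1.9,"dy": 3.4,"wz": 0.113}
    - {"dx": 1.9,"dy": 3.4}
    - {"dx": 1.9,"dy": 3.4}
    - {"dx": 1.9,"dy": 3.4}
    - {"dx": 1.9,"dy": 3.4}

```text
schema error: expected keys wx, wy, wz, dx, dy, dz, fingers
```

Call:
send_rows:
  series:
    - {"wx": 0,"wy": 0,"wz": 0.113,"dx": 1.9,"dy": 3.4,"dz": 0,"fingers": 0}
    - {"wx": 0,"wy": 0,"wz": 0.113,"dx": 1.9,"dy": 3.4,"dz": 0,"fingers": 0}
    - {"wx": 0,"wy": 0,"wz": 0.113,"dx": 1.9,"dy": 3.4,"dz": 0,"fingers": 0}
    - {"wx": 0,"wy": 0,"wz": 0.113,"dx": 1.9,"dy": 3.4,"dz": 0,"fingers": 0}
    - {"wx": 0,"wy": 0,"wz": 0.113,"dx": 1.9,"dy": 3.4,"dz": 0,"fingers": 0}
    - {"wx": 0,"wy": 0,"wz": 0.113,"dx": 1.9,"dy": 3.4,"dz": 0,"fingers": 0}
    - {"wx": 0,"wy": 0,"wz": 0.113,"dx": 1.9,"dy": 3.4,"dz": 0,"fingers": 0}
    - {"wx": 0,"wy": 0,"wz": 0.113,"dx": 1.9,"dy": 3.4,"dz": 0,"fingers": 0}
    - {"wx": 0,"wy": 0,"wz": 0.113,"dx": 1.9,"dy": 3.4,"dz": 0,"fingers": 0}
    - {"wx": 0,"wy": 0,"wz": 0.113,"dx": 1.9,"dy": 3.4,"dz": 0,"fingers": 0}
    - {"wx": 0,"wy": 0,"wz": 0,"dx": 1.9,"dy": 3.4,"dz": 0,"fingers": 0}
    - {"wx": 0,"wy": 0,"wz": 0,"dx": 1.9,"dy": 3.4,"dz": 0,"fingers": 0}
    - {"wx": 0,"wy": 0,"wz": 0,"dx": 1.9,"dy": 3.4,"dz": 0,"fingers": 0}

```text
t: 1.23
tool_pos: [0.4458, -0.1061, 0.2115]
orientation: [-2.28, -2.154, 0.007]
force: [0.9, -0.5, 0.3]
opening: 0.0931
```

```bash
cat >> h.py <<'E'
def snap(name,out):
    s=robot.read_state(); im=robot.read_camera(name)[:,:,::-1]; cv2.imwrite(out,im)
    M=R.from_rotvec(s["orientation"]).as_matrix()
    print("tcp",s["tool_pos"].round(4),"yaw",round(float(np.arctan2(M[1,0],M[0,0])),4),"toolz",M[:,2].round(4),"F",s["force"].round(1),"t",s["t"],"op",round(float(s["opening"]),4))
    return s,im
E
python3 - <<'E'
from h import *
import json
s,im=snap("wrist","pics/w1.png")
json.dump({k:(v.tolist() if hasattr(v,'tolist') else v) for k,v in s.items()},open("s1.json","w"))
E
```

```text
tcp [ 0.4458 -0.1061  0.2115] yaw 1.5141 toolz [-6.8e-03  5.0e-04 -1.0e+00] F [ 0.9 -0.5  0.3] t 1.2333 op 0.0931
```

View pics/w1.png

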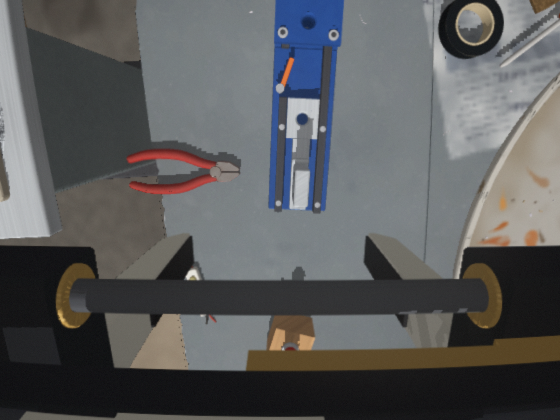

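The wrist view shows the bracket hole at (308,22), the arm hole at (302,119) and the lug at about (301,185). Next I'll compare these with the top-camera measurements.

Run:
```python
from h import *
import json
s=json.load(open("s1.json"))
for n,p,z in(("H",(308,22),.0425),("A",(302,119),.032),("lugL",(293,169),.078),("lugR",(309,169),.078),("lugbl",(292,207),.078),("lugbr",(308,207),.078),("knob",(289,350),.078)):print(n,onz("wrist",p,z,s))
crop("pics/w1.png","pics/w1c.png",250,0,360,230,3)
```

```text
H [0.48214556 0.05358767 0.0425    ]
A [ 0.4731558  -0.03625546  0.032     ]
lugL [ 0.46008325 -0.08109734  0.078     ]
lugR [ 0.47478664 -0.08190506  0.078     ]
lugbl [ 0.45746046 -0.11708072  0.078     ]
lugbr [ 0.4725702  -0.11791613  0.078     ]
knob [ 0.44698231 -0.27563127  0.078     ]
```

View pics/w1c.png

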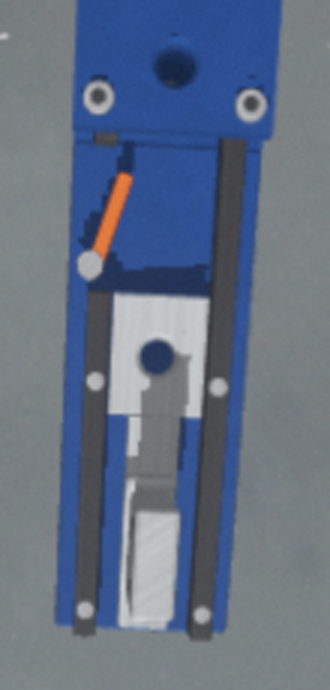

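Call:
send_rows:
  series:
    - {"wx": 0,"wy": -0.007,"wz": -0.044,"dx": 2.1,"dy": 0.7,"dz": -2.5,"fingers": 0}
    - {"wx": 0,"wy": 0,"wz": 0,"dx": 0,"dy": 0,"dz": -3.5,"fingers": 0}
    - {"wx": 0,"wy": 0,"wz": 0,"dx": 0,"dy": 0,"dz": -3.5,"fingers": 0}
    - {"wx": 0,"wy": 0,"wz": 0,"dx": 0,"dy": 0,"dz": -2.5,"fingers": 0}
    - {"wx": 0,"wy": 0,"wz": 0,"dx": 0,"dy": 0,"dz": -2,"fingers": 0}

```text
t: 1.7
tool_pos: [0.4766, -0.0865, 0.0735]
orientation: [2.307, 2.117, 0.021]
force: [-0.3, -0.3, 0.0]
opening: 0.0929
```

Run:
```python
from h import *
s,im=snap("wrist","pics/w2.png")
```

```text
tcp [ 0.4766 -0.0865  0.0735] yaw 1.4848 toolz [ 0.017   0.0012 -0.9999] F [-0.3 -0.3  0. ] t 1.7 op 0.0929
```

Call:
send_rows:
  series:
    - {"wx": 0,"wy": 0.015,"wz": -0.014,"dx": -1.0,"dy": -1.3,"dz": 0,"fingers": 0}
    - {"wx": 0,"wy": 0,"wz": 0,"dx": 0,"dy": 0,"dz": -1,"fingers": 0}
    - {"wx": 0,"wy": 0,"wz": 0,"dx": 0,"dy": 0,"dz": 0,"fingers": 0}

```text
t: 2.0
tool_pos: [0.4608, -0.0978, 0.0562]
orientation: [-2.322, -2.1, 0.007]
force: [-0.4, -0.2, 0.5]
opening: 0.0927
```

Run:
```python
from h import *
s,im=snap("wrist","pics/w3.png")
```

```text
tcp [ 0.4608 -0.0978  0.0562] yaw 1.4707 toolz [-0.0106  0.0053 -0.9999] F [-0.4 -0.2  0.5] t 2.0 op 0.0927
```

View pics/w3.png

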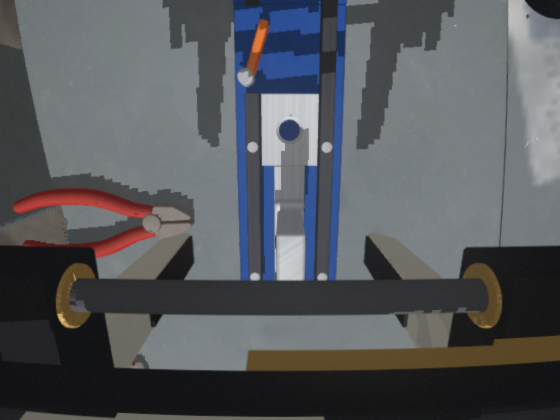

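The lug is centred at column 289, while the jaw midline is at about 279, so it is about 5 mm off. That agrees with the computed target of x = 0.466.

Call:
send_rows:
  series:
    - {"wx": 0,"wy": -0.007,"wz": 0,"dx": 0.45,"dy": -0.15,"dz": -0.5,"fingers": 0}
    - {"wx": 0,"wy": 0,"wz": 0,"dx": 0,"dy": 0,"dz": -0.5,"fingers": 0}
    - {"wx": 0,"wy": 0,"wz": 0,"dx": 0,"dy": 0,"dz": 0,"fingers": 0}
    - {"wx": 0,"wy": 0,"wz": 0,"dx": 0,"dy": 0,"dz": 0,"fingers": 0}

```text
t: 2.38
tool_pos: [0.4695, -0.0999, 0.0495]
orientation: [2.329, 2.108, 0.009]
force: [-0.1, 0.9, 0.5]
opening: 0.0932
```

Run:
```python
from h import *
s,im=snap("wrist","pics/w4.png")
```

```text
tcp [ 0.4695 -0.0999  0.0495] yaw 1.4713 toolz [ 0.0043  0.0034 -1.    ] F [-0.1  0.9  0.5] t 2.3833 op 0.0932
```

Call:
send_rows:
  series:
    - {"wx": 0,"wy": 0,"wz": 0,"dx": -0.3,"dy": 0,"dz": -0.3,"fingers": 150}
    - {"wx": 0,"wy": 0,"wz": 0,"dx": 0,"dy": 0,"dz": 0,"fingers": 150}
    - {"wx": 0,"wy": 0,"wz": 0,"dx": 0,"dy": 0,"dz": 0,"fingers": 150}
    - {"wx": 0,"wy": 0,"wz": 0,"dx": 0,"dy": 0,"dz": 0,"fingers": 150}
    - {"wx": 0,"wy": 0,"wz": 0,"dx": 0,"dy": 0,"dz": 0,"fingers": 150}
    - {"wx": 0,"wy": 0,"wz": 0,"dx": 0,"dy": 0,"dz": 0,"fingers": 150}
  newtons: 15

```text
t: 2.93
tool_pos: [0.4667, -0.0998, 0.0472]
orientation: [2.327, 2.108, 0.01]
force: [0.3, -0.3, 0.5]
opening: 0.0575
```

Run:
```python
from h import *
s,im=snap("wrist","pics/w5.png")
```

```text
tcp [ 0.4667 -0.0998  0.0472] yaw 1.4718 toolz [ 0.0057  0.003  -1.    ] F [ 0.3 -0.3  0.5] t 2.9333 op 0.0575
```

View pics/w5.png

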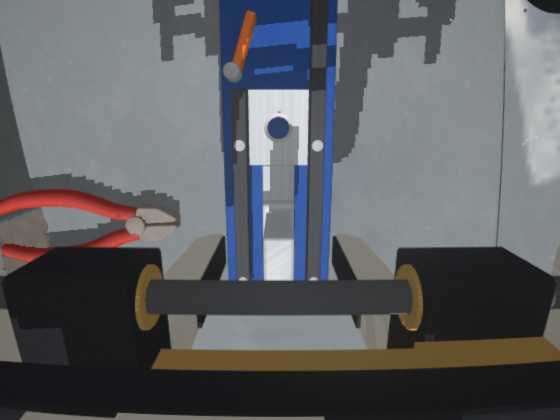

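The lug is now centred at column 278 between the fingers. Closing.

Call:
send_rows:
  series:
    - {"wx": 0,"wy": 0,"wz": 0,"dx": 0,"dy": 0,"dz": 0,"fingers": 255}
    - {"wx": 0,"wy": 0,"wz": 0,"dx": 0,"dy": 0,"dz": 0,"fingers": 255}
    - {"wx": 0,"wy": 0,"wz": 0,"dx": 0,"dy": 0,"dz": 0,"fingers": 255}
    - {"wx": 0,"wy": 0,"wz": 0,"dx": 0,"dy": 0,"dz": 0,"fingers": 255}
    - {"wx": 0,"wy": 0,"wz": 0,"dx": 0,"dy": 0,"dz": 0,"fingers": 255}
    - {"wx": 0,"wy": 0,"wz": 0,"dx": 0,"dy": 0,"dz": 0,"fingers": 255}
    - {"wx": 0,"wy": 0,"wz": 0,"dx": 0,"dy": 0,"dz": 0,"fingers": 255}
    - {"wx": 0,"wy": 0,"wz": 0,"dx": 0,"dy": 0,"dz": 0,"fingers": 255}
    - {"wx": 0,"wy": 0,"wz": 0,"dx": 0,"dy": 0,"dz": 0,"fingers": 255}
  newtons: 20

```text
t: 3.73
tool_pos: [0.4669, -0.0999, 0.0473]
orientation: [2.327, 2.108, 0.01]
force: [0.6, -1.2, 0.7]
opening: 0.0139
```

Run:
```python
from h import *
s,im=snap("wrist","pics/w6.png")
```

```text
tcp [ 0.4669 -0.0999  0.0473] yaw 1.4719 toolz [ 0.0058  0.0028 -1.    ] F [ 0.6 -1.2  0.7] t 3.7333 op 0.0139
```

View pics/w6.png

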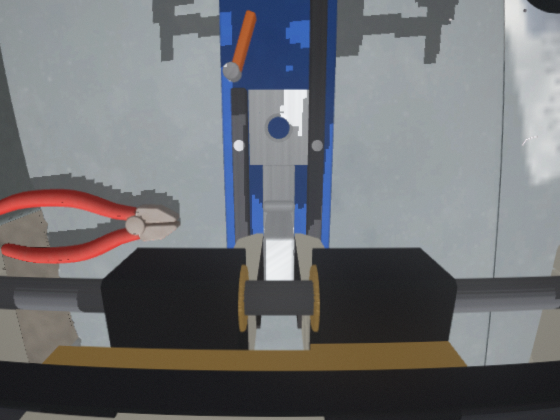

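Call:
send_rows:
  series:
    - {"wx": 0,"wy": 0,"wz": 0,"dx": 0.08,"dy": 0.8,"dz": 0,"fingers": 255}
    - {"wx": 0,"wy": 0,"wz": 0,"dx": 0.08,"dy": 0.8,"dz": 0,"fingers": 255}
    - {"wx": 0,"wy": 0,"wz": 0,"dx": 0.08,"dy": 0.8,"dz": 0,"fingers": 255}
    - {"wx": 0,"wy": 0,"wz": 0,"dx": 0.08,"dy": 0.8,"dz": 0,"fingers": 255}
    - {"wx": 0,"wy": 0,"wz": 0,"dx": 0.08,"dy": 0.8,"dz": 0,"fingers": 255}
    - {"wx": 0,"wy": 0,"wz": 0,"dx": 0.08,"dy": 0.8,"dz": 0,"fingers": 255}
    - {"wx": 0,"wy": 0,"wz": 0,"dx": 0,"dy": 0,"dz": 0,"fingers": 255}
  newtons: 30

```text
t: 4.37
tool_pos: [0.4724, -0.048, 0.0475]
orientation: [2.326, 2.105, 0.009]
force: [2.1, -1.0, 0.2]
opening: 0.014
```

Run:
```python
from h import *
s,im=snap("wrist","pics/w7.png")
```

```text
tcp [ 0.4724 -0.048   0.0475] yaw 1.471 toolz [ 7.1e-03  4.0e-04 -1.0e+00] F [ 2.1 -1.   0.2] t 4.3667 op 0.014
```

View pics/w7.png

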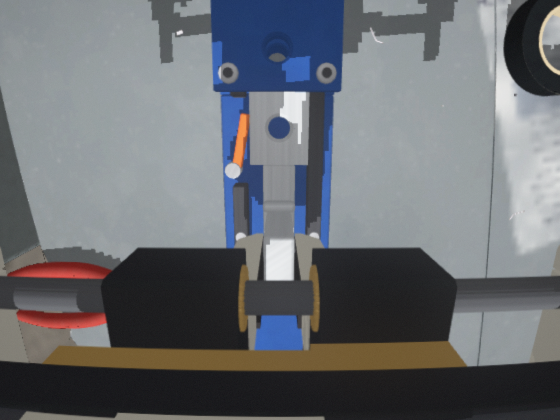

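Call:
send_rows:
  series:
    - {"wx": 0,"wy": 0,"wz": 0,"dx": 0.07,"dy": 0.7,"dz": 0,"fingers": 255}
    - {"wx": 0,"wy": 0,"wz": 0,"dx": 0.07,"dy": 0.7,"dz": 0,"fingers": 255}
    - {"wx": 0,"wy": 0,"wz": 0,"dx": 0.07,"dy": 0.7,"dz": 0,"fingers": 255}
    - {"wx": 0,"wy": 0,"wz": 0,"dx": 0.07,"dy": 0.7,"dz": 0,"fingers": 255}
    - {"wx": 0,"wy": 0,"wz": 0,"dx": 0.05,"dy": 0.5,"dz": 0,"fingers": 255}
    - {"wx": 0,"wy": 0,"wz": 0,"dx": 0,"dy": 0,"dz": 0,"fingers": 255}
    - {"wx": 0,"wy": 0,"wz": 0,"dx": 0,"dy": 0,"dz": 0,"fingers": 255}

```text
t: 5.0
tool_pos: [0.4756, -0.0113, 0.0474]
orientation: [2.326, 2.107, 0.008]
force: [0.4, -1.6, -0.4]
opening: 0.014
```

Run:
```python
from h import *
s,im=snap("wrist","pics/w8.png")
crop("pics/w8.png","pics/w8c.png",190,0,370,250,3)
```

```text
tcp [ 0.4756 -0.0113  0.0474] yaw 1.472 toolz [ 6.1e-03  8.0e-04 -1.0e+00] F [ 0.4 -1.6 -0.4] t 5.0 op 0.014
```

View pics/w8c.png

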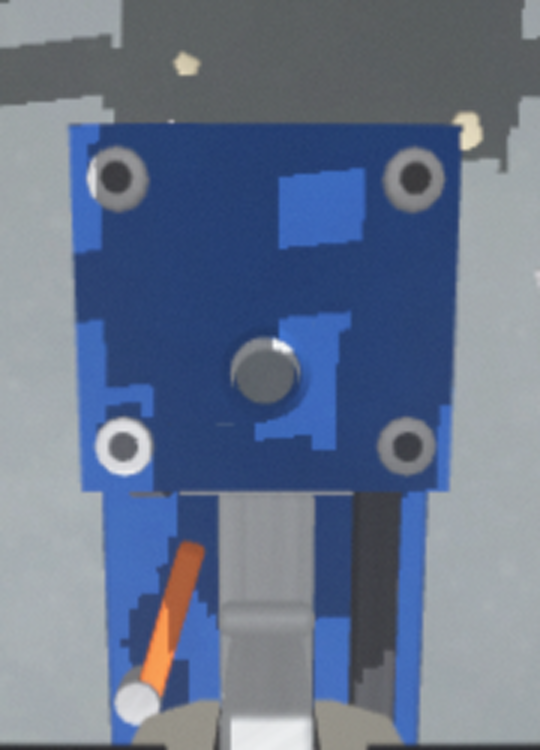

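Run:
```python
from h import *
im=cv2.imread("pics/w8.png")[105:145,255:300]
im=cv2.convertScaleAbs(im,alpha=1.6,beta=0)
cv2.imwrite("pics/w8d.png",cv2.resize(im,None,fx=14,fy=14,interpolation=cv2.INTER_NEAREST))
s=robot.read_state()
u=np.array([.1006,.995,0])
A=np.array([.4733,-.0361,.032])+u*np.linalg.norm(s["tool_pos"][:2]-np.array([.4668,-.0998]))
print("A pred",A, "rem",.09-np.linalg.norm(s["tool_pos"][:2]-np.array([.4668,-.0998])))
for P in([.4825,.0535,.0425],A,[*A[:2],.022],[.4825,.0535,0]):
  print(P,proj("wrist",np.array(P),s))
```

```text
A pred [0.48224792 0.05240085 0.032     ] rem 0.0010544270279979479
[0.4825, 0.0535, 0.0425] (np.float64(278.73154579080307), np.float64(126.19070581327215))
[0.48224792 0.05240085 0.032     ] (np.float64(278.3373809775592), np.float64(128.19239020612633))
[np.float64(0.4822479246409834), np.float64(0.05240084510714204), 0.022] (np.float64(278.23780680008406), np.float64(128.00376266434722))
[0.4825, 0.0535, 0] (np.float64(278.2732628210257), np.float64(125.86628439471838))
```

View pics/w8d.png

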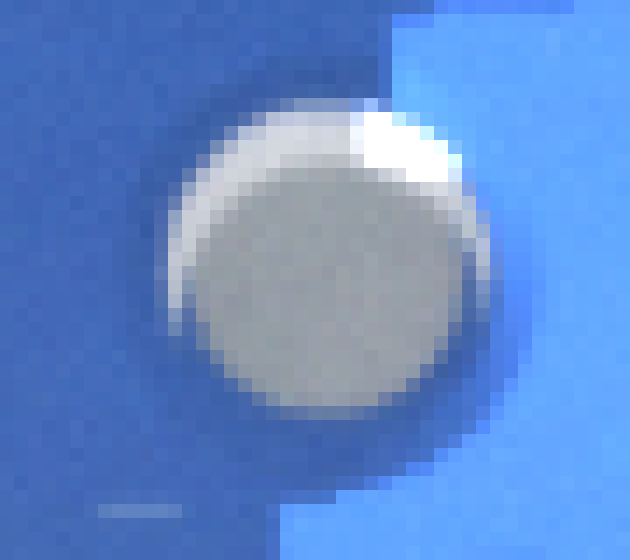

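The catch is snapped in. The bright crescent on the +u side of the hole suggests the arm is still about 1–2 mm short, and the tool travel says the same, so I'll nudge it 1.5 mm.

Call:
send_rows:
  series:
    - {"wx": 0,"wy": 0,"wz": 0,"dx": 0.02,"dy": 0.16,"dz": 0,"fingers": 255}
    - {"wx": 0,"wy": 0,"wz": 0,"dx": 0,"dy": 0,"dz": 0,"fingers": 255}
    - {"wx": 0,"wy": 0,"wz": 0,"dx": 0,"dy": 0,"dz": 0,"fingers": 255}

```text
t: 5.3
tool_pos: [0.4757, -0.0094, 0.0473]
orientation: [2.327, 2.107, 0.009]
force: [-0.6, -0.7, -0.6]
opening: 0.0138
```

Run:
```python
from h import *
s,im=snap("wrist","pics/w9.png")
im=cv2.imread("pics/w9.png")[100:145,255:300]
im=cv2.convertScaleAbs(im,alpha=1.6,beta=0)
cv2.imwrite("pics/w9d.png",cv2.resize(im,None,fx=12,fy=12,interpolation=cv2.INTER_NEAREST))
```

```text
tcp [ 0.4757 -0.0094  0.0473] yaw 1.4715 toolz [ 0.0057  0.0018 -1.    ] F [-0.6 -0.7 -0.6] t 5.3 op 0.0138
```

View pics/w9d.png

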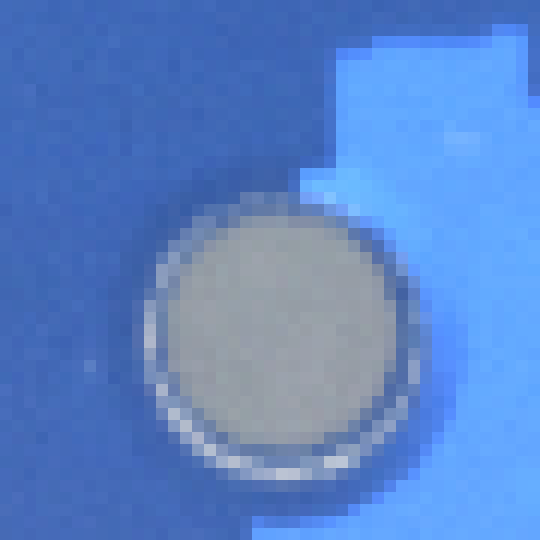

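The holes are now concentric. Opening and lifting.

Call:
send_rows:
  series:
    - {"wx": 0,"wy": 0,"wz": 0,"dx": 0,"dy": 0,"dz": 0,"fingers": 130}
    - {"wx": 0,"wy": 0,"wz": 0,"dx": 0,"dy": 0,"dz": 0,"fingers": 130}
    - {"wx": 0,"wy": 0,"wz": 0,"dx": 0,"dy": 0,"dz": 0,"fingers": 130}
    - {"wx": 0,"wy": 0,"wz": 0,"dx": 0,"dy": 0,"dz": 0,"fingers": 130}
    - {"wx": 0,"wy": 0,"wz": 0,"dx": 0,"dy": 0,"dz": 0,"fingers": 130}
    - {"wx": 0,"wy": 0,"wz": 0,"dx": 0,"dy": 0,"dz": 0,"fingers": 130}
    - {"wx": 0,"wy": 0,"wz": 0,"dx": 0,"dy": 0,"dz": 2,"fingers": 130}
    - {"wx": 0,"wy": 0,"wz": 0,"dx": 0,"dy": 0,"dz": 3,"fingers": 130}
    - {"wx": 0,"wy": 0,"wz": 0,"dx": 0,"dy": 0,"dz": 3,"fingers": 130}
    - {"wx": 0,"wy": 0,"wz": 0,"dx": 0,"dy": 0,"dz": 2,"fingers": 130}

```text
t: 6.18
tool_pos: [0.4692, -0.0091, 0.1438]
orientation: [-2.324, -2.102, 0.006]
force: [-0.0, -0.4, 0.2]
opening: 0.0456
```

Run:
```python
from h import *
s,im=snap("wrist","pics/w10.png")
```

```text
tcp [ 0.4692 -0.0091  0.1438] yaw 1.4704 toolz [-0.0083  0.0038 -1.    ] F [-0.  -0.4  0.2] t 6.1833 op 0.0456
```

View pics/w10.png

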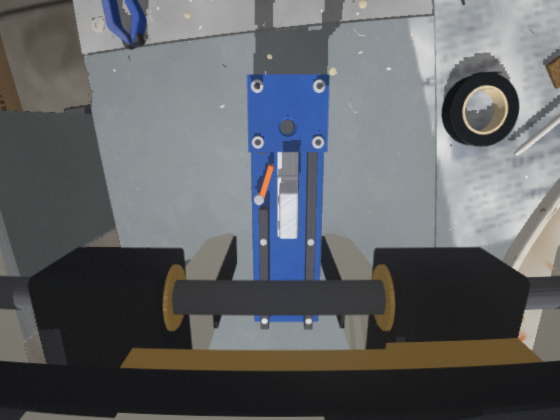

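Call:
send_rows:
  series:
    - {"wx": 0,"wy": 0,"wz": 0,"dx": -0.2,"dy": -3,"dz": 0,"fingers": 130}
    - {"wx": 0,"wy": 0,"wz": 0,"dx": -0.2,"dy": -3.5,"dz": 0,"fingers": 130}
    - {"wx": 0,"wy": 0,"wz": 0,"dx": -0.2,"dy": -3.5,"dz": 0,"fingers": 130}
    - {"wx": 0,"wy": 0,"wz": 0,"dx": -0.2,"dy": -3.5,"dz": 0,"fingers": 130}
    - {"wx": 0,"wy": 0,"wz": 0,"dx": -0.2,"dy": -3.5,"dz": 0,"fingers": 130}
    - {"wx": 0,"wy": 0,"wz": 0,"dx": -0.2,"dy": -3.5,"dz": 0,"fingers": 130}
    - {"wx": 0,"wy": 0,"wz": 0,"dx": -0.2,"dy": -3.5,"dz": 0,"fingers": 130}
    - {"wx": 0,"wy": 0,"wz": 0,"dx": -0.2,"dy": -3.5,"dz": 0,"fingers": 130}
    - {"wx": 0,"wy": 0,"wz": 0,"dx": -0.2,"dy": -3.5,"dz": 0,"fingers": 130}
    - {"wx": 0,"wy": 0,"wz": 0,"dx": -0.2,"dy": -2,"dz": 0,"fingers": 130}
    - {"wx": 0,"wy": 0,"wz": 0,"dx": 0,"dy": 0,"dz": 0,"fingers": 130}
    - {"wx": 0,"wy": 0,"wz": 0,"dx": 0,"dy": 0,"dz": 0,"fingers": 130}

```text
t: 7.23
tool_pos: [0.4502, -0.3546, 0.1511]
orientation: [2.321, 2.11, 0.01]
force: [0.4, 0.6, -0.2]
opening: 0.0456
```

Run:
```python
from h import *
s,im=snap("wrist","pics/w11.png")
hsv=cv2.cvtColor(np.ascontiguousarray(im),cv2.COLOR_BGR2HSV)
red=(((hsv[...,0]<6)|(hsv[...,0]>174))&(hsv[...,1]>150)&(hsv[...,2]>60)).astype('uint8')*255
for c in cv2.findContours(red,cv2.RETR_EXTERNAL,cv2.CHAIN_APPROX_NONE)[0]:
    if cv2.contourArea(c)>60:
        r=cv2.minEnclosingCircle(c);print(cv2.boundingRect(c),r,onz("wrist",r[0],.078,s),onz("wrist",r[0],.062,s))
print(proj("wrist",np.array([.4475,-.299,.078]),s))
```

```text
tcp [ 0.4502 -0.3546  0.1511] yaw 1.4755 toolz [ 7.9e-03  8.0e-04 -1.0e+00] F [ 0.4  0.6 -0.2] t 7.2333 op 0.0456
(255, 133, 23, 23) ((266.43670654296875, 143.582275390625), 11.524344444274902) [ 0.44749057 -0.30155376  0.078     ] [ 0.44695673 -0.30240444  0.062     ]
(np.float64(266.085331724223), np.float64(140.0227559479731))
```

View pics/w11.png

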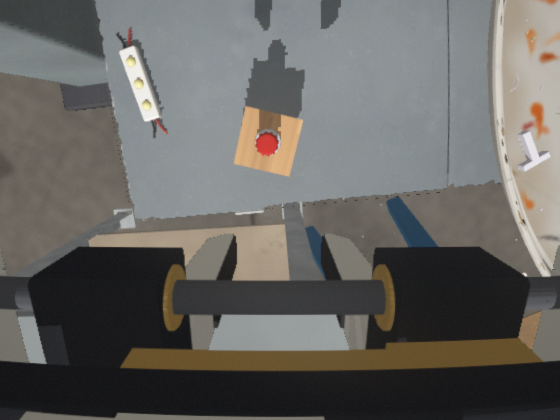

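The red knob is at (266,144), which gives (0.4475, -0.301). That agrees with the stand centre from the top camera.

Call:
send_rows:
  series:
    - {"wx": 0,"wy": 0.006,"wz": 0,"dx": -0.3,"dy": 2.7,"dz": 0,"fingers": 130}
    - {"wx": 0,"wy": 0,"wz": 0,"dx": 0,"dy": 2.0,"dz": 0,"fingers": 130}
    - {"wx": 0,"wy": 0,"wz": 0,"dx": 0,"dy": 0,"dz": 0,"fingers": 130}
    - {"wx": 0,"wy": 0,"wz": 0,"dx": 0,"dy": 0,"dz": -2.5,"fingers": 130}
    - {"wx": 0,"wy": 0,"wz": 0,"dx": 0,"dy": 0,"dz": -2,"fingers": 130}
    - {"wx": 0,"wy": 0,"wz": 0,"dx": 0,"dy": 0,"dz": 0,"fingers": 130}
    - {"wx": 0,"wy": 0,"wz": 0,"dx": 0,"dy": 0,"dz": 0,"fingers": 130}

```text
t: 7.87
tool_pos: [0.4494, -0.2992, 0.1061]
orientation: [2.314, 2.121, 0.005]
force: [0.1, 0.9, 0.7]
opening: 0.0455
```

Run:
```python
from h import *
s,im=snap("wrist","pics/w12.png")
```

```text
tcp [ 0.4494 -0.2992  0.1061] yaw 1.4839 toolz [ 0.004 -0.    -1.   ] F [0.1 0.9 0.7] t 7.8667 op 0.0455
```

View pics/w12.png

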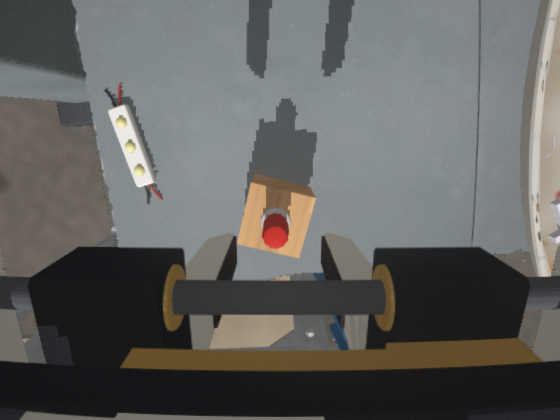

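The knob top is visible at (275,231). I'll recheck its position.

Run:
```python
from h import *
s=robot.read_state()
print(s["tool_pos"],onz("wrist",(275.5,231),.078,s),onz("wrist",(275.5,216),.046,s))
```

```text
[ 0.44921826 -0.29914451  0.10597509] [ 0.4479057  -0.29794669  0.078     ] [ 0.44781471 -0.29725326  0.046     ]
```

Call:
send_rows:
  series:
    - {"wx": 0,"wy": 0,"wz": 0,"dx": -0.13,"dy": 0,"dz": -2.5,"fingers": 130}
    - {"wx": 0,"wy": 0,"wz": 0,"dx": 0,"dy": 0,"dz": -1.5,"fingers": 130}
    - {"wx": 0,"wy": 0,"wz": 0,"dx": 0,"dy": 0,"dz": 0,"fingers": 130}
    - {"wx": 0,"wy": 0,"wz": 0,"dx": 0,"dy": 0,"dz": 0,"fingers": 130}

```text
t: 8.25
tool_pos: [0.4511, -0.301, 0.071]
orientation: [2.307, 2.118, 0.006]
force: [0.3, 0.7, -0.0]
opening: 0.0455
```

Run:
```python
from h import *
s,im=snap("wrist","pics/w13.png")
```

```text
tcp [ 0.4511 -0.301   0.071 ] yaw 1.4852 toolz [ 0.0097 -0.0047 -0.9999] F [ 0.3  0.7 -0. ] t 8.25 op 0.0455
```

Call:
send_rows:
  series:
    - {"wx": 0.004,"wy": 0.009,"wz": -0.014,"dx": -0.33,"dy": 0.1,"dz": -1.2,"fingers": 130}
    - {"wx": 0,"wy": 0,"wz": 0,"dx": 0,"dy": 0,"dz": -0.6,"fingers": 130}
    - {"wx": 0,"wy": 0,"wz": 0,"dx": 0,"dy": 0,"dz": 0,"fingers": 130}
    - {"wx": 0,"wy": 0,"wz": 0,"dx": 0,"dy": 0,"dz": 0,"fingers": 130}

```text
t: 8.63
tool_pos: [0.4497, -0.3018, 0.0558]
orientation: [2.327, 2.102, 0.001]
force: [-0.3, 0.5, -0.7]
opening: 0.046
```

Run:
```python
from h import *
s,im=snap("wrist","pics/w14.png")
```

```text
tcp [ 0.4497 -0.3018  0.0558] yaw 1.4693 toolz [ 0.0045 -0.0043 -1.    ] F [-0.3  0.5 -0.7] t 8.6333 op 0.046
```

View pics/w14.png

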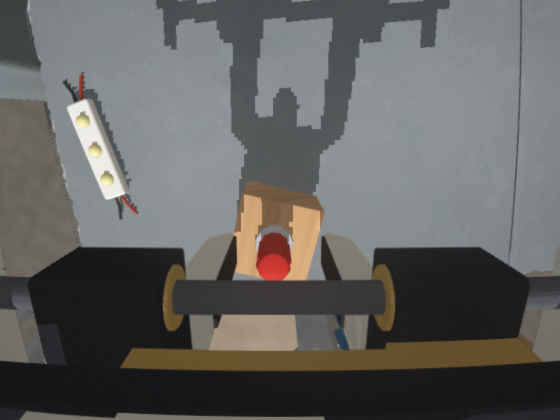

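Call:
send_rows:
  series:
    - {"wx": 0.004,"wy": 0.005,"wz": 0,"dx": -0.2,"dy": 0.15,"dz": -0.5,"fingers": 130}
    - {"wx": 0,"wy": 0,"wz": 0,"dx": 0,"dy": 0,"dz": 0,"fingers": 130}
    - {"wx": 0,"wy": 0,"wz": 0,"dx": 0,"dy": 0,"dz": 0,"fingers": 130}

```text
t: 8.93
tool_pos: [0.4479, -0.3005, 0.0511]
orientation: [2.331, 2.106, -0.001]
force: [0.1, 0.4, 0.4]
opening: 0.0456
```

Run:
```python
from h import *
s,im=snap("wrist","pics/w15.png")
```

```text
tcp [ 0.4479 -0.3005  0.0511] yaw 1.4694 toolz [-2.e-04 -5.e-04 -1.e+00] F [0.1 0.4 0.4] t 8.9333 op 0.0456
```

View pics/w15.png

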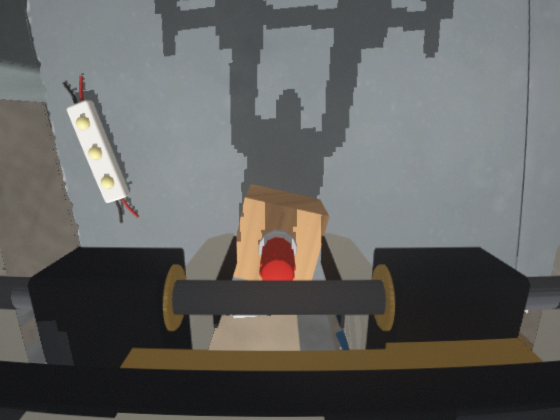

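The knob is centred at column 278 and the tool is vertical. Closing on the knob.

Call:
send_rows:
  series:
    - {"wx": 0,"wy": 0,"wz": 0,"dx": 0,"dy": 0,"dz": 0,"fingers": 255}
    - {"wx": 0,"wy": 0,"wz": 0,"dx": 0,"dy": 0,"dz": 0,"fingers": 255}
    - {"wx": 0,"wy": 0,"wz": 0,"dx": 0,"dy": 0,"dz": 0,"fingers": 255}
    - {"wx": 0,"wy": 0,"wz": 0,"dx": 0,"dy": 0,"dz": 0,"fingers": 255}
    - {"wx": 0,"wy": 0,"wz": 0,"dx": 0,"dy": 0,"dz": 0,"fingers": 255}
    - {"wx": 0,"wy": 0,"wz": 0,"dx": 0,"dy": 0,"dz": 0,"fingers": 255}
    - {"wx": 0,"wy": 0,"wz": 0,"dx": 0,"dy": 0,"dz": 0,"fingers": 255}
  newtons: 25

```text
t: 9.57
tool_pos: [0.4479, -0.3005, 0.0513]
orientation: [2.331, 2.106, -0.001]
force: [-0.2, -0.3, -0.7]
opening: 0.0154
```

Run:
```python
from h import *
s,im=snap("wrist","pics/w16.png")
```

```text
tcp [ 0.4479 -0.3005  0.0513] yaw 1.4695 toolz [-2.e-04 -6.e-04 -1.e+00] F [-0.2 -0.3 -0.7] t 9.5667 op 0.0154
```

View pics/w16.png

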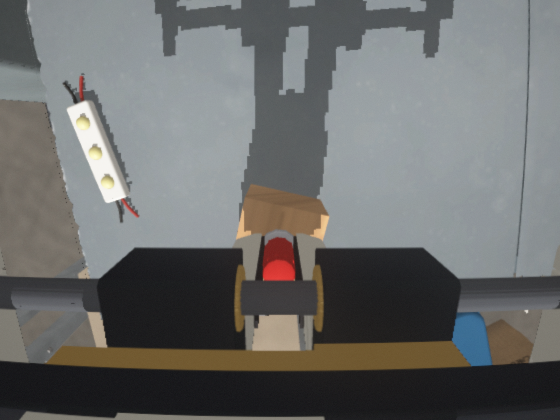

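Call:
send_rows:
  series:
    - {"wx": 0,"wy": 0,"wz": 0,"dx": 0,"dy": 0,"dz": 1,"fingers": 255}
    - {"wx": 0,"wy": 0,"wz": 0,"dx": 0,"dy": 0,"dz": 2,"fingers": 255}
    - {"wx": 0,"wy": 0,"wz": 0,"dx": 0,"dy": 0,"dz": 2.5,"fingers": 255}
    - {"wx": 0,"wy": 0,"wz": 0,"dx": 0,"dy": 0,"dz": 2.5,"fingers": 255}
    - {"wx": 0,"wy": 0,"wz": 0,"dx": 0,"dy": 0,"dz": 2,"fingers": 255}
    - {"wx": 0,"wy": 0,"wz": 0,"dx": 0,"dy": 0,"dz": 0,"fingers": 255}

```text
t: 10.12
tool_pos: [0.446, -0.2991, 0.1562]
orientation: [-2.329, -2.104, 0.002]
force: [0.4, 0.3, -0.1]
opening: 0.0158
```

Run:
```python
from h import *
s,im=snap("wrist","pics/w17.png")
```

```text
tcp [ 0.446  -0.2991  0.1562] yaw 1.4695 toolz [-0.0029  0.0015 -1.    ] F [ 0.4  0.3 -0.1] t 10.1167 op 0.0158
```

View pics/w17.png

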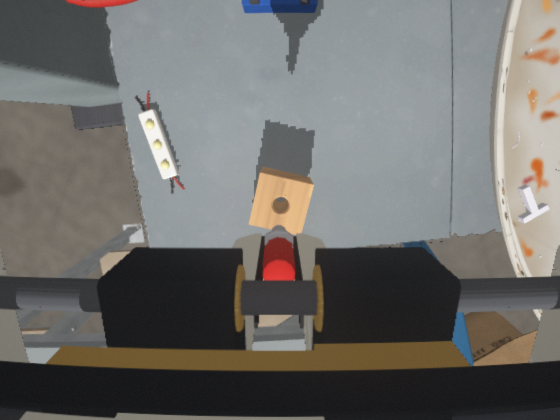

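The pin is held straight, and the empty stand hole is at (280,205). Moving over the bracket.

Run:
```python
from h import *
s=robot.read_state(); print(onz("wrist",(280.5,205),.042,s))
```

```text
[ 0.44697319 -0.30187021  0.042     ]
```

Call:
send_rows:
  series:
    - {"wx": 0,"wy": 0,"wz": 0,"dx": 0.3,"dy": 2.0,"dz": 0,"fingers": 255}
    - {"wx": 0,"wy": 0,"wz": 0,"dx": 0.35,"dy": 3.5,"dz": 0,"fingers": 255}
    - {"wx": 0,"wy": 0,"wz": 0,"dx": 0.35,"dy": 3.5,"dz": 0,"fingers": 255}
    - {"wx": 0,"wy": 0,"wz": 0,"dx": 0.35,"dy": 3.5,"dz": 0,"fingers": 255}
    - {"wx": 0,"wy": 0,"wz": 0,"dx": 0.35,"dy": 3.5,"dz": 0,"fingers": 255}
    - {"wx": 0,"wy": 0,"wz": 0,"dx": 0.35,"dy": 3.5,"dz": 0,"fingers": 255}
    - {"wx": 0,"wy": 0,"wz": 0,"dx": 0.35,"dy": 3.5,"dz": 0,"fingers": 255}
    - {"wx": 0,"wy": 0,"wz": 0,"dx": 0.35,"dy": 3.5,"dz": 0,"fingers": 255}
    - {"wx": 0,"wy": 0,"wz": 0,"dx": 0.35,"dy": 3.5,"dz": 0,"fingers": 255}
    - {"wx": 0,"wy": 0,"wz": 0,"dx": 0.3,"dy": 2.5,"dz": 0,"fingers": 255}
    - {"wx": 0,"wy": 0,"wz": 0,"dx": 0,"dy": 0,"dz": 0,"fingers": 255}
    - {"wx": 0,"wy": 0,"wz": 0,"dx": 0,"dy": 0,"dz": 0,"fingers": 255}
    - {"wx": 0,"wy": 0,"wz": 0,"dx": 0,"dy": 0,"dz": 0,"fingers": 255}

```text
t: 11.25
tool_pos: [0.4693, 0.0408, 0.1405]
orientation: [-2.322, -2.091, 0.019]
force: [0.2, -0.4, -1.0]
opening: 0.0157
```

Run:
```python
from h import *
s,im=snap("wrist","pics/w18.png")
```

```text
tcp [0.4693 0.0408 0.1405] yaw 1.4659 toolz [-0.0202  0.0045 -0.9998] F [ 0.2 -0.4 -1. ] t 11.25 op 0.0157
```

View pics/w18.png

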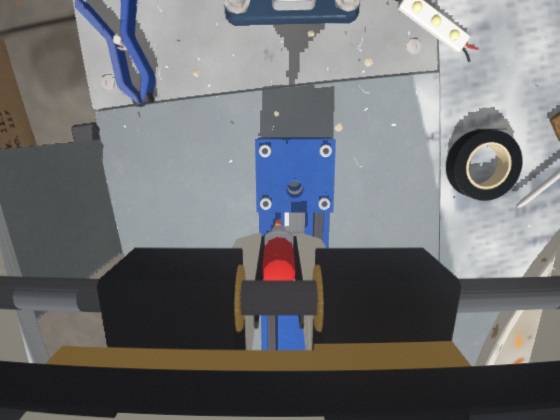

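Run:
```python
from h import *
s=robot.read_state(); print(onz("wrist",(294.5,187),.0425,s))
b=[onz("wrist",p,.046,s) for p in((265,151),(325.5,151),(265.5,203.5),(324.5,203.5))];print(b)
crop("pics/w18.png","pics/w18c.png",240,130,350,250,5)
```

```text
[0.48227561 0.05504474 0.0425    ]
[array([0.46176253, 0.08695639, 0.046     ]), array([0.50935463, 0.08203844, 0.046     ]), array([0.45726263, 0.04441478, 0.046     ]), array([0.50540355, 0.03954591, 0.046     ])]
```

View pics/w18c.png

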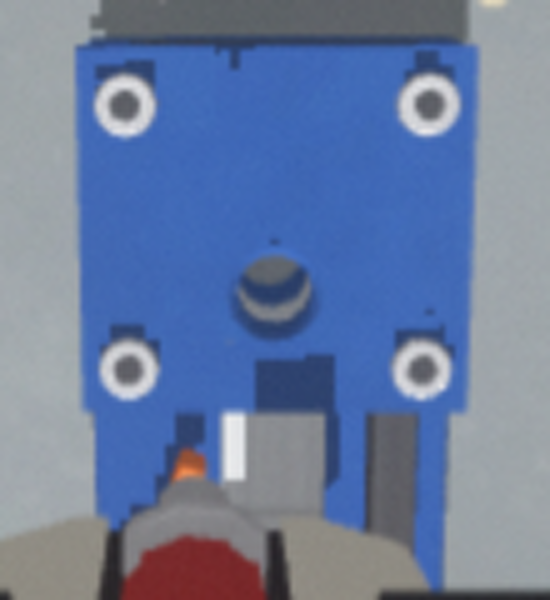

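Call:
send_rows:
  series:
    - {"wx": -0.004,"wy": -0.018,"wz": 0.004,"dx": 1.3,"dy": 1.35,"dz": 0,"fingers": 255}
    - {"wx": 0,"wy": 0,"wz": 0,"dx": 0,"dy": 0,"dz": -1.5,"fingers": 255}
    - {"wx": 0,"wy": 0,"wz": 0,"dx": 0,"dy": 0,"dz": -1.0,"fingers": 255}
    - {"wx": 0,"wy": 0,"wz": 0,"dx": 0,"dy": 0,"dz": 0,"fingers": 255}
    - {"wx": 0,"wy": 0,"wz": 0,"dx": 0,"dy": 0,"dz": 0,"fingers": 255}

```text
t: 11.72
tool_pos: [0.4823, 0.0482, 0.1134]
orientation: [-2.339, -2.096, 0.005]
force: [0.4, 0.6, -1.0]
opening: 0.0158
```

Run:
```python
from h import *
s,im=snap("wrist","pics/w19.png")
```

```text
tcp [0.4823 0.0482 0.1134] yaw 1.4614 toolz [-0.0032 -0.0013 -1.    ] F [ 0.4  0.6 -1. ] t 11.7167 op 0.0158
```

View pics/w19.png

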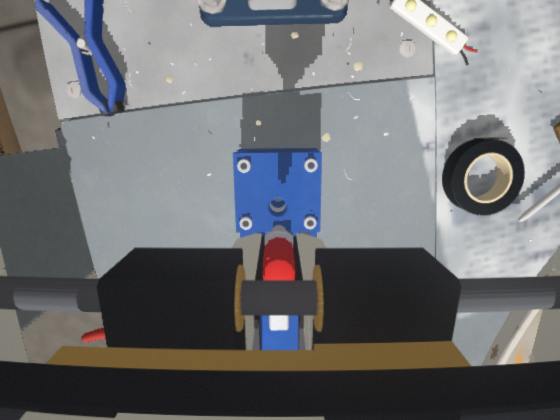

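Call:
send_rows:
  series:
    - {"wx": 0,"wy": -0.003,"wz": 0.006,"dx": 0.05,"dy": 0.6,"dz": 0,"fingers": 255}
    - {"wx": 0,"wy": 0,"wz": 0,"dx": 0,"dy": 0,"dz": -0.7,"fingers": 255}
    - {"wx": 0,"wy": 0,"wz": 0,"dx": 0,"dy": 0,"dz": -0.5,"fingers": 255}
    - {"wx": 0,"wy": 0,"wz": 0,"dx": 0,"dy": 0,"dz": 0,"fingers": 255}
    - {"wx": 0,"wy": 0,"wz": 0,"dx": 0,"dy": 0,"dz": 0,"fingers": 255}

```text
t: 12.18
tool_pos: [0.4836, 0.0535, 0.1018]
orientation: [2.333, 2.1, 0.001]
force: [0.7, 0.2, -1.5]
opening: 0.0157
```

Run:
```python
from h import *
s,im=snap("wrist","pics/w20.png")
crop("pics/w20.png","pics/w20c.png",220,150,340,300,4)
s2,im=snap("top","pics/t20.png")
crop("pics/t20.png","pics/t20c.png",195,165,335,255,5)
print(proj("wrist",s["tool_pos"]+np.array([0,0,-.045]),s),proj("wrist",np.array([.4825,.0538,.0425]),s))
```

```text
tcp [0.4836 0.0535 0.1018] yaw 1.466 toolz [ 0.0021 -0.0015 -1.    ] F [ 0.7  0.2 -1.5] t 12.1833 op 0.0157
tcp [0.4835 0.0535 0.1018] yaw 1.466 toolz [ 0.0019 -0.0014 -1.    ] F [ 0.4  0.5 -0.6] t 12.2333 op 0.0156
(np.float64(277.82580256759553), np.float64(224.42602816545156)) (np.float64(276.2750810336934), np.float64(218.25273767022915))
```

View pics/w20c.png

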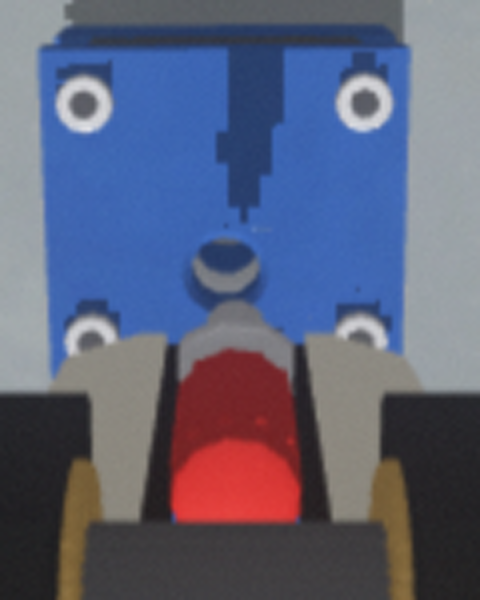

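View pics/t20c.png

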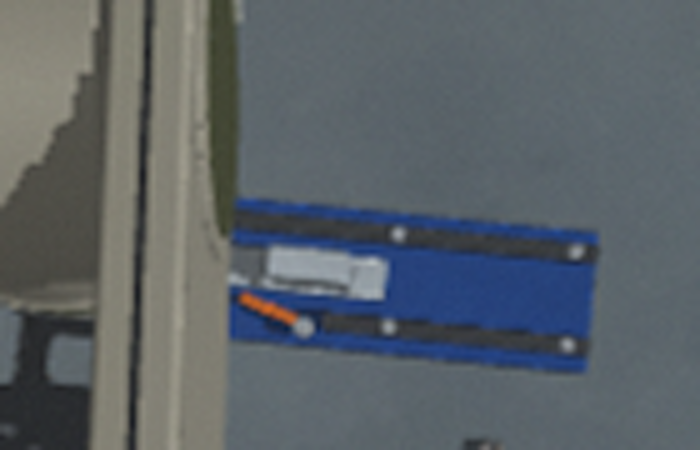

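The hole is at column 276.7 and the pin at column 279, so I'll shift -x by about 1.3 mm and then descend into the mouth.

Call:
send_rows:
  series:
    - {"wx": 0,"wy": 0.002,"wz": 0,"dx": -0.14,"dy": 0.06,"dz": -0.4,"fingers": 255}
    - {"wx": 0,"wy": 0,"wz": 0,"dx": -0.03,"dy": 0,"dz": -0.4,"fingers": 255}
    - {"wx": 0,"wy": 0,"wz": 0,"dx": 0,"dy": 0,"dz": -0.4,"fingers": 255}
    - {"wx": 0,"wy": 0,"wz": 0,"dx": 0,"dy": 0,"dz": 0,"fingers": 255}
    - {"wx": 0,"wy": 0,"wz": 0,"dx": 0,"dy": 0,"dz": 0,"fingers": 255}

```text
t: 12.7
tool_pos: [0.482, 0.0543, 0.0891]
orientation: [2.333, 2.101, -0.001]
force: [0.0, 0.4, -0.5]
opening: 0.0155
```

Run:
```python
from h import *
s,im=snap("wrist","pics/w21.png")
crop("pics/w21.png","pics/w21c.png",220,160,340,310,4)
```

```text
tcp [0.482  0.0543 0.0891] yaw 1.4663 toolz [ 6.0e-04 -1.5e-03 -1.0e+00] F [ 0.   0.4 -0.5] t 12.7 op 0.0155
```

View pics/w21c.png

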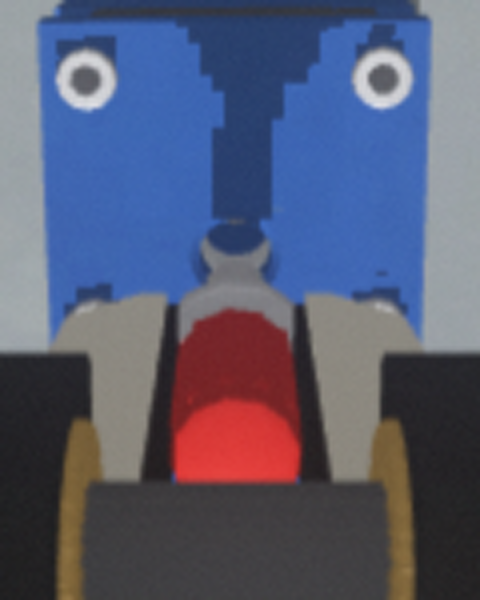

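The pin is aligned with the hole, with the tip at the mouth and no force. Descending.

Call:
send_rows:
  series:
    - {"wx": 0,"wy": 0,"wz": 0,"dx": 0,"dy": 0,"dz": -0.4,"fingers": 255}
    - {"wx": 0,"wy": 0,"wz": 0,"dx": 0,"dy": 0,"dz": -0.4,"fingers": 255}
    - {"wx": 0,"wy": 0,"wz": 0,"dx": 0,"dy": 0,"dz": -0.4,"fingers": 255}
    - {"wx": 0,"wy": 0,"wz": 0,"dx": 0,"dy": 0,"dz": 0,"fingers": 255}

```text
t: 13.08
tool_pos: [0.4823, 0.0545, 0.0762]
orientation: [2.333, 2.101, 0.0]
force: [0.1, 0.8, -0.7]
opening: 0.0153
```

Run:
```python
from h import *
s,im=snap("wrist","pics/w22.png")
```

```text
tcp [0.4823 0.0545 0.0762] yaw 1.4662 toolz [ 0.0013 -0.001  -1.    ] F [ 0.1  0.8 -0.7] t 13.0833 op 0.0153
```

Tip is at about 31 mm, with no force. Continuing.

Call:
send_rows:
  series:
    - {"wx": 0,"wy": 0,"wz": 0,"dx": 0,"dy": 0,"dz": -0.4,"fingers": 255}
    - {"wx": 0,"wy": 0,"wz": 0,"dx": 0,"dy": 0,"dz": -0.4,"fingers": 255}
    - {"wx": 0,"wy": 0,"wz": 0,"dx": 0,"dy": 0,"dz": -0.4,"fingers": 255}
    - {"wx": 0,"wy": 0,"wz": 0,"dx": 0,"dy": 0,"dz": 0,"fingers": 255}

```text
t: 13.47
tool_pos: [0.4822, 0.0548, 0.0634]
orientation: [2.333, 2.102, 0.001]
force: [-0.1, 0.5, -0.2]
opening: 0.0152
```

Run:
```python
from h import *
s,im=snap("wrist","pics/w23.png")
```

```text
tcp [0.4822 0.0548 0.0634] yaw 1.4663 toolz [ 1.3e-03 -6.0e-04 -1.0e+00] F [-0.1  0.5 -0.2] t 13.4667 op 0.0152
```

Call:
send_rows:
  series:
    - {"wx": 0,"wy": 0,"wz": 0,"dx": 0,"dy": 0,"dz": -0.4,"fingers": 255}
    - {"wx": 0,"wy": 0,"wz": 0,"dx": 0,"dy": 0,"dz": -0.4,"fingers": 255}
    - {"wx": 0,"wy": 0,"wz": 0,"dx": 0,"dy": 0,"dz": -0.2,"fingers": 255}
    - {"wx": 0,"wy": 0,"wz": 0,"dx": 0,"dy": 0,"dz": -0.1,"fingers": 255}
    - {"wx": 0,"wy": 0,"wz": 0,"dx": 0,"dy": 0,"dz": 0,"fingers": 255}

```text
t: 13.93
tool_pos: [0.4826, 0.0548, 0.0518]
orientation: [2.333, 2.101, 0.001]
force: [-0.4, 0.9, -0.4]
opening: 0.0155
```

Run:
```python
from h import *
s,im=snap("wrist","pics/w24.png")
crop("pics/w24.png","pics/w24c.png",200,150,360,320,4)
```

```text
tcp [0.4826 0.0548 0.0518] yaw 1.4663 toolz [ 1.8e-03 -6.0e-04 -1.0e+00] F [-0.4  0.9 -0.4] t 13.9333 op 0.0155
```

View pics/w24c.png

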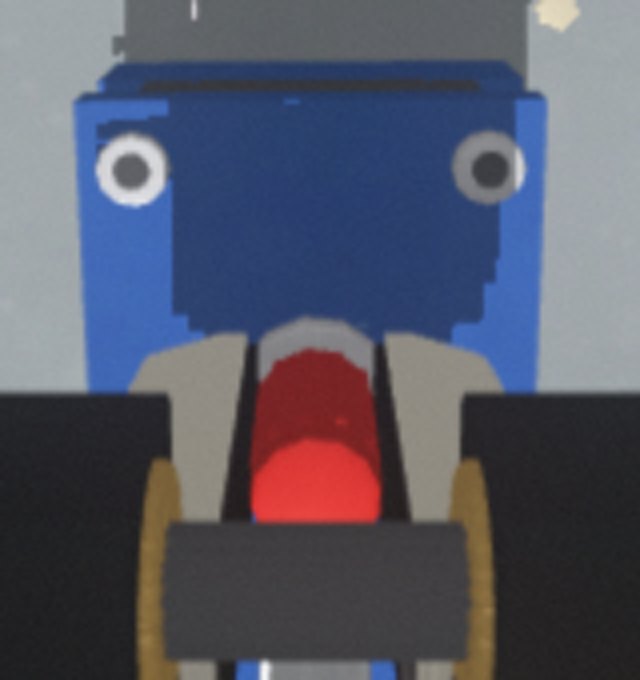

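Call:
send_rows:
  series:
    - {"wx": 0,"wy": 0,"wz": 0,"dx": 0,"dy": 0,"dz": -0.1,"fingers": 255}
    - {"wx": 0,"wy": 0,"wz": 0,"dx": 0,"dy": 0,"dz": 0,"fingers": 255}

```text
t: 14.15
tool_pos: [0.4828, 0.0549, 0.052]
orientation: [2.333, 2.101, 0.002]
force: [-1.3, 1.4, -1.4]
opening: 0.0155
```

Call:
send_rows:
  series:
    - {"wx": 0,"wy": 0,"wz": 0,"dx": 0,"dy": 0,"dz": -0.2,"fingers": 255}
    - {"wx": 0,"wy": 0,"wz": 0,"dx": 0,"dy": 0,"dz": -0.2,"fingers": 255}
    - {"wx": 0,"wy": 0,"wz": 0,"dx": 0,"dy": 0,"dz": 0,"fingers": 255}

```text
t: 14.4
tool_pos: [0.4832, 0.0551, 0.0522]
orientation: [2.333, 2.102, 0.001]
force: [-1.6, 0.5, -2.5]
opening: 0.0153
```

The height stops at 52 mm, which is where the collar should seat. Releasing and backing off upward.

Call:
send_rows:
  series:
    - {"wx": 0,"wy": 0,"wz": 0,"dx": 0,"dy": 0,"dz": 0,"fingers": 130}
    - {"wx": 0,"wy": 0,"wz": 0,"dx": 0,"dy": 0,"dz": 0,"fingers": 130}
    - {"wx": 0,"wy": 0,"wz": 0,"dx": 0,"dy": 0,"dz": 0,"fingers": 130}
    - {"wx": 0,"wy": 0,"wz": 0,"dx": 0,"dy": 0,"dz": 0,"fingers": 130}
    - {"wx": 0,"wy": 0,"wz": 0,"dx": 0,"dy": 0,"dz": 0,"fingers": 130}

```text
t: 14.82
tool_pos: [0.4844, 0.0546, 0.0526]
orientation: [2.331, 2.1, 0.004]
force: [-0.3, -0.2, -0.6]
opening: 0.0432
```

Run:
```python
from h import *
s,im=snap("wrist","pics/w25.png")
crop("pics/w25.png","pics/w25c.png",200,150,360,320,4)
```

```text
tcp [0.4844 0.0546 0.0526] yaw 1.4666 toolz [ 0.0044 -0.0012 -1.    ] F [-0.3 -0.2 -0.6] t 14.8167 op 0.0432
```

View pics/w25c.png

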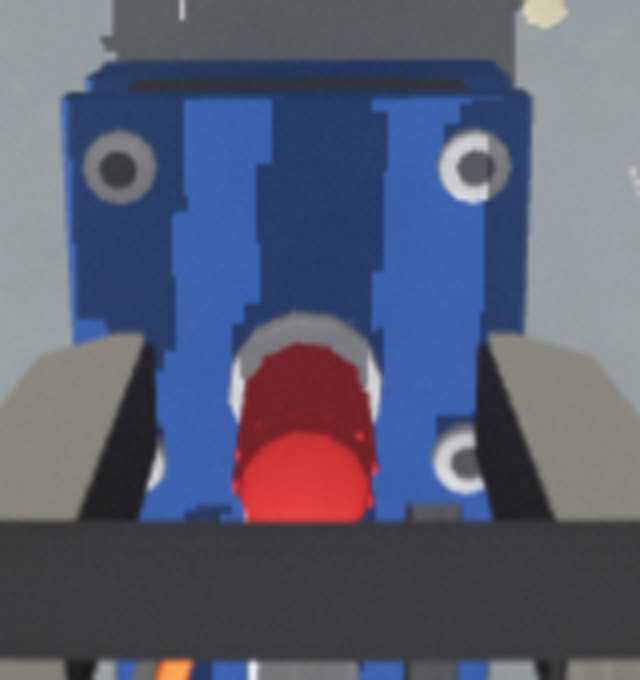

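Clear of the pin, with the collar apparently flat. I'll lift straight up and back off for a view of everything.

Call:
send_rows:
  series:
    - {"wx": 0,"wy": 0,"wz": 0,"dx": 0,"dy": 0,"dz": 1,"fingers": 130}
    - {"wx": 0,"wy": 0,"wz": 0,"dx": 0,"dy": 0,"dz": 2,"fingers": 130}
    - {"wx": 0,"wy": 0,"wz": 0,"dx": 0,"dy": 0,"dz": 3,"fingers": 130}
    - {"wx": 0,"wy": 0,"wz": 0,"dx": 0,"dy": 0,"dz": 3,"fingers": 130}
    - {"wx": 0,"wy": 0,"wz": 0,"dx": 0,"dy": -2,"dz": 2,"fingers": 130}
    - {"wx": 0,"wy": 0,"wz": 0,"dx": 0,"dy": -3,"dz": 0,"fingers": 130}
    - {"wx": 0,"wy": 0,"wz": 0,"dx": 0,"dy": -3,"dz": 0,"fingers": 130}
    - {"wx": 0,"wy": 0,"wz": 0,"dx": 0,"dy": -3,"dz": 0,"fingers": 130}
    - {"wx": 0,"wy": 0,"wz": 0,"dx": 0,"dy": -2,"dz": 0,"fingers": 130}
    - {"wx": 0,"wy": 0,"wz": 0,"dx": 0,"dy": 0,"dz": 0,"fingers": 130}
    - {"wx": 0,"wy": 0,"wz": 0,"dx": 0,"dy": 0,"dz": 0,"fingers": 130}

```text
t: 15.78
tool_pos: [0.4828, -0.0806, 0.176]
orientation: [2.324, 2.1, 0.006]
force: [-0.1, 0.3, -1.1]
opening: 0.0458
```

Run:
```python
from h import *
s,im=snap("wrist","pics/w26.png")
crop("pics/w26.png","pics/w26c.png",220,60,360,250,3)
s2,_=snap("scene","pics/s26.png")
crop("pics/s26.png","pics/s26c.png",200,180,350,290,5)
```

```text
tcp [ 0.4828 -0.0806  0.176 ] yaw 1.4697 toolz [ 0.0086 -0.0042 -1.    ] F [-0.1  0.3 -1.1] t 15.7833 op 0.0458
tcp [ 0.4829 -0.0804  0.176 ] yaw 1.4704 toolz [ 0.0088 -0.0045 -1.    ] F [-0.4 -0.8  0.2] t 15.8333 op 0.0454
```

View pics/w26c.png

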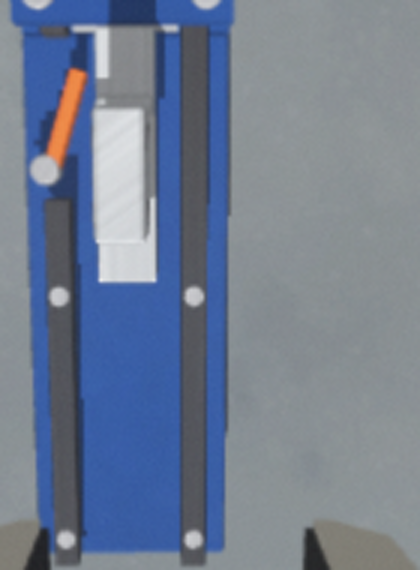

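View pics/s26c.png

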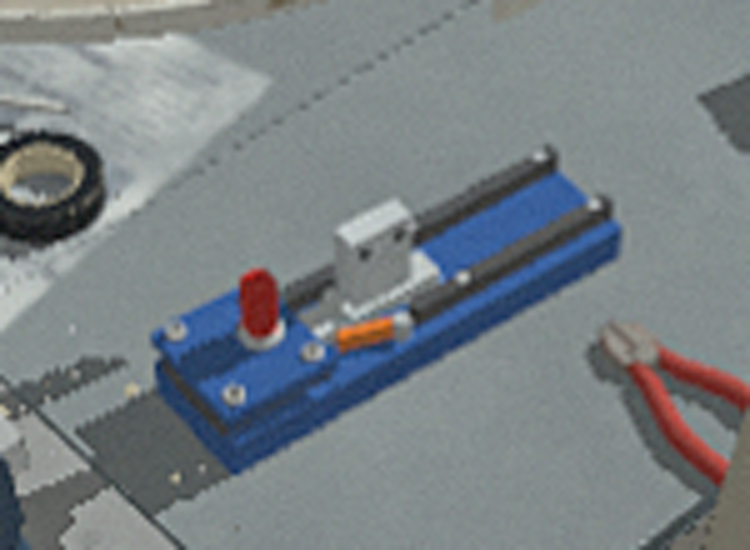

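The scene view shows the pin upright with its collar on the ear and the catch snapped in. I'll check the seating height numerically.

Run:
```python
from h import *
def c(P):
    u,v=proj("scene",np.array(P)); return ((u-200+.5)*5-.5,(v-180+.5)*5-.5)
for z in(.0425,.0465,.0785,.0835):print(z,c([.4825,.0538,z]))
for P in([.5092,.0825,.046],[.462,.0875,.046],[.4577,.045,.046]):print("bolt",c(P))
im=cv2.imread("pics/s26.png");hsv=cv2.cvtColor(im,cv2.COLOR_BGR2HSV)[230:255,240:262]
red=(((hsv[...,0]<6)|(hsv[...,0]>174))&(hsv[...,1]>130))
ys,xs=np.nonzero(red);print("red px",xs.min()+240,xs.max()+240,ys.min()+230,ys.max()+230)
u=np.array([.1006,.995,0]);n=np.array([-.995,.1006,0])
print(proj("scene",np.array([.4825,.0538,.0785])),proj("scene",np.array([.4825,.0538,.0465])))
s,_=snap("top","pics/t27.png"); crop("pics/t27.png","pics/t27c.png",195,120,335,255,5)
```

```text
0.0425 (np.float64(263.1768373952224), np.float64(334.66623024458124))
0.0465 (np.float64(262.7480190657019), np.float64(328.81152359258374))
0.0785 (np.float64(259.25495416439514), np.float64(280.98492301813735))
0.0835 (np.float64(258.6989659760304), np.float64(273.35006397353845))
bolt (np.float64(177.45794044275624), np.float64(329.2910103432258))
bolt (np.float64(234.81848605635489), np.float64(392.3911045251752))
bolt (np.float64(312.7842674903955), np.float64(349.5472263475399))
red px 248 254 234 246
(np.float64(251.45099083287903), np.float64(235.79698460362746)) (np.float64(252.14960381314037), np.float64(245.36230471851675))
tcp [ 0.4828 -0.0796  0.1757] yaw 1.4715 toolz [ 0.0084 -0.0041 -1.    ] F [-0.1  0.4 -0.1] t 15.8833 op 0.0455
```

View pics/t27c.png

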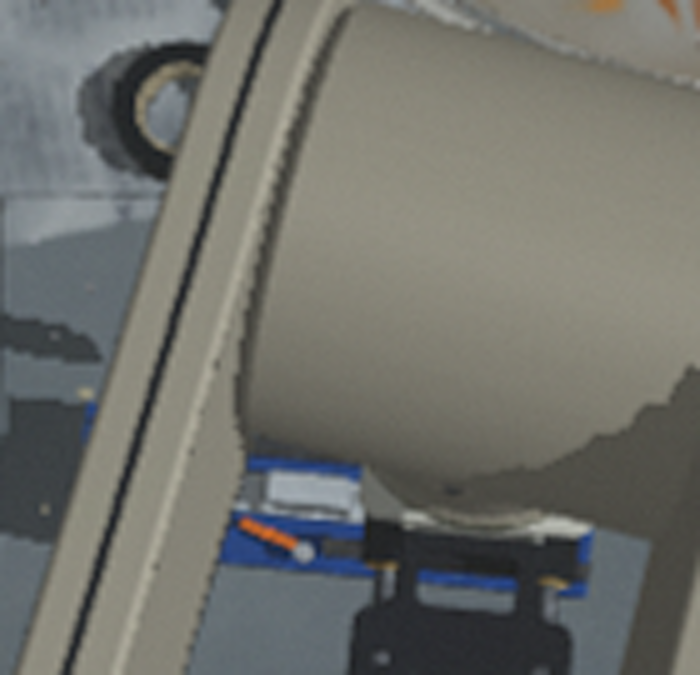

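The red knob's top edge is at row 234. A seated pin predicts 233.5, and one 5 mm high would give about 232. Handing in.

Run:
```python
from plant import robot
print(robot.read_state()["dq"].round(4)); print(robot.close_job())
```

```text
[ 0.0125  0.0018  0.0059  0.0012 -0.0025 -0.0015]
the job is handed in; nothing more can be done
None
```

I slid the arm in until the catch snapped back behind its head, then put the pin through bracket and arm and let go. I handed the job in at about 15.9 s; it gave no verdict.

**Arm and catch:** Before release, the wrist camera showed the arm's hole and the bracket's hole concentric. The last scene and wrist views show the catch leaning in at rest. I could not see the arm's hole again once the pin was in.

**Pin:** In the scene view the pin stands upright with its collar on the ear. The knob's top edge is at row 234, where a seated pin predicts 233.5. One row is about 3 mm of height, so this picks up gross mis-seating but cannot confirm the 3 mm limit by itself. The tool also stopped going down at 52 mm, about where the collar should seat. However, the wrist force showed no clear upward push there, only about -2.5 N.

**Measurements that disagreed:** The wrist and top cameras differed by about 1–3 mm on the knob and hole positions. That is well inside the pin tip's capture range, and the wrist force stayed under about 1 N while the pin went in.

**Other objects:** The gripper was open and clear of everything at the end. I moved nothing near the tape roll or the clamp. The tape roll looked undisturbed in the last pictures, but I did not measure either one, and the clamp was not in the last crops.

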